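# Return the T-handle keys to the clip rack in order of length

## Robot

A 6-joint arm with a two-finger parallel gripper is mounted at the origin on the work surface; the furniture and walls round the work are solid. World frame = base frame: x ahead of the robot, y to its left, z up, the work surface at z = 0. Lengths are in m, angles in degrees, forces in N, time in s.
With the tool pointing down it reaches from about 0.3 to 0.75 m from the base axis. Payload 8.5 kg.
Tool frame: the origin (TCP) lies on the centre line of the jaws, within the pads' length; the fingertips stand 11 mm ahead of it and the grasp point (between the pads) lies 8 mm behind it; z points along the fingers, y is the line along which they close (so a half turn about z gives the same grasp; the last joint's range is limited). The gripper opens to 85 mm and grips with 20 to 120 N. Pads are 22 mm wide; open, the fingers measure 114 mm over their backs; the gripper's body (76 mm by 85 mm) begins 54 mm behind the grasp point. The pads swing forward as they close: fully open they stand 13 mm farther back than shut.
Start: joints at [59.742, 21.807, 74.336, -0, 83.858, -12.336], TCP at [0.169, 0.523, 0.242] pointing down, gripper open.
Joint ranges: [-178.18, 178.18], [-50.72, 133.34], [12.68, 142.11], [-81.47, 261.47], [9.98, 163.14], [-165.26, 165.26]. Speed limits (degrees/s): [136.94, 136.94, 180, 180, 180, 180].

## Interface

Orientations are given as a 3x3 rotation matrix whose columns are the frame's x, y, z axes.
In Python, from rig import env gives the robot as it stands.
- The arm moves only by the shell command python3 nudge.py [FORCE], which reads ROWS from standard input. ROWS is a JSON list that holds a single list of rows (three levels of brackets), with 1 to 10 rows, each of 5 numbers: dx, dy, dz in m, then a turn about the tool's z in degrees, then the finger opening in m; each row shifts and turns the commanded pose from where the row before left it, along the tool's axes as they then stand; what a row does not reach is not made up. A row lasts 1/10 s, in which the tool goes at most 0.05 m and 8.59 degrees, less where a joint would pass 70% of its speed; a pose out of reach is approached as far as the arm can. The fingers move at their own pace and stop on an object; FORCE is the grip in N (left out, the last holds). Time passes only in rows, so rows that do not move let the fingers close. It prints the time, the measured TCP pose, the force, the opening and the grip force at its end. Input that does not fit is refused with a message, and nothing moves.
- env.observe(): the state, without advancing time (a new reading comes with each control period).
- env.get_image(name): name is "scene" or "top"; returns a dict with "pixels" (400x640x3 uint8, red, green, blue), "K" (3x3 intrinsics, pixels), "distortion" ([k1, k2, p1, p2, k3] as OpenCV has them; the pictures are not rectified), "extrinsics" (4x4, takes a point from world to camera coordinates). Camera axes: x right, y down, z forward; pixel columns grow to the right and rows downward; lengths in m; the calibration is good to about 2 mm. A picture is of the moment at which its call begins. There is no depth.
- env.close_job(): hands the job in; it is judged then, once.
The state is a dict: "time_s": time; "q": joint angles; "qvel": joint speeds; "joint_efforts": joint torques, N m; "position": TCP position; "tool_rot": TCP orientation; "ft_force": force on the tool from outside, world axes, zero at the start; "wrist_torque": the same for the moment, N m; "grip_width": finger opening in m; "gripper_force": force on a finger pad.
Only numpy, scipy, OpenCV 4.12 (cv2) and the standard library are available. Lean on these libraries where they do the work, as an engineer would, in place of code of your own. Each camera call takes 0.05 s, during which the arm holds its last target. There are 200 camera calls.

## Task

Put the four T-handle keys back in the clip rack in order of length, the longest at the left end as seen from the robot and the shortest at the right, each with its crossbar on the robot's side just in front of the front rail. Press every shank straight down into its front clip and the rear clip behind it until it snaps fully home in both. Do not disturb the carton, the star knob or the side cutters behind the rack.

Things in the scene. Friction and masses are not known exactly. Their poses are not given: they have to be found in the camera images.
- clip_rack: fixed low rack, plywood base 134x276x12 mm with two wooden rails (14 mm thick, tops 38.5 mm high, centres at x=-40 front, +40 rear, 66 mm gap). Origin: base underside centre; x from front to rear rail, away from robot (yaw within 0.25 rad), y left, z up. Each rail has 4 spring clips open upwards at y=+111, +37, -37, -111 mm; tips 58.5 mm high. A shank home in them has its axis at z=46 mm
- key_a: T-handle key, longest of four: round steel shank 12 mm thick, black crossbar 60 mm long, 14 mm thick; 230 mm from crossbar axis to tip, about 200 g. Origin: on the shank axis at the crossbar; x along the shank to the tip, y along the crossbar, z up. Starts flat, shank axis 6 mm up, tip to robot's right.
- key_b: T-handle key, second longest of four: round steel shank 12 mm thick, black crossbar 60 mm long, 14 mm thick; 200 mm from crossbar axis to tip, about 175 g. Origin: on the shank axis at the crossbar; x along the shank to the tip, y along the crossbar, z up. Pushing a shank down into a front and rear clip takes 9 mm of travel and a peak of 12 to 17 N, then the jaws snap over it.
- key_c: T-handle key, second shortest of four: round steel shank 12 mm thick, black crossbar 60 mm long, 14 mm thick; 170 mm from crossbar axis to tip, about 150 g. Origin: on the shank axis at the crossbar; x along the shank to the tip, y along the crossbar, z up. Lying unpressed on the jaws a shank is 10 mm above home; the clip mouths catch it up to 6 mm off centre.
- key_d: T-handle key, shortest of four: round steel shank 12 mm thick, black crossbar 60 mm long, 14 mm thick; 140 mm from crossbar axis to tip, about 130 g. Origin: on the shank axis at the crossbar; x along the shank to the tip, y along the crossbar, z up. All four start flat, tips to robot's right within 0.2 rad.
- small_carton: bystander: brown carton 50 x 70 x 40 mm behind the work; origin at the centre of its underside
- star_knob: bystander: black star-shaped clamping knob 47 mm wide lying on its face, steel stud upright, 52 mm high in all, behind the rack; origin at the centre of its underside
- side_cutters: bystander: pair of red-handled side cutters 160 mm long, 13 mm thick, behind the rack; origin at the centre of its underside

How it is judged:
By the outcome, as a careful person would: the job done as asked, in the order asked, and still so for the second after the job is handed in, with the robot touching nothing.
It also fails if it takes over 102 s, if anything falls off the work surface, if the arm or the gripper's body presses on something with over 40 N, if the wrist force passes 120 N, or if a joint passes its speed limit or range.

## Working session

There is one attempt and no reset: what is moved stays moved. The work goes in short steps, Python scripts to look and compute and a shell command to move; the robot and the scene stay as the last step left them, time stands still between calls to the robot, and variables do not carry over. Pictures are saved under pics/ and viewed, at most 14 in all, crops included, and the job is handed in when it is done.

```bash
ls; mkdir -p pics
python3 - <<'E'
from rig import env
import cv2,numpy as np
for n in("scene","top"):
    d=env.get_image(n);cv2.imwrite(f"pics/{n}0.png",d["pixels"][:,:,::-1]);print(n,d["K"],d["distortion"],np.round(d["extrinsics"],4))
s=env.observe();print(s)
E
```

```text
nudge.py
pics
rig.py
scene [[467.2258551    0.         311.37512349]
 [  0.         467.2258551  204.38192825]
 [  0.           0.           1.        ]] [-0.03047479  0.          0.          0.          0.        ] [[ 0.7447 -0.6674  0.0028 -0.4675]
 [-0.4739 -0.5317 -0.702   0.3015]
 [ 0.47    0.5214 -0.7122  0.7739]
 [ 0.      0.      0.      1.    ]]
top [[394.73256651   0.         319.3416497 ]
 [  0.         394.73256651 194.95488735]
 [  0.           0.           1.        ]] [0.02084718 0.         0.         0.         0.        ] [[ 0.0046 -0.9993 -0.0369 -0.0171]
 [-0.9851  0.0018 -0.1718  0.5955]
 [ 0.1717  0.0371 -0.9844  0.787 ]
 [ 0.      0.      0.      1.    ]]
{'time_s': 0.1, 'q': array([ 5.97420340e+01,  2.18363630e+01,  7.43779597e+01, -2.46854542e-03,
        8.38585990e+01, -1.23366761e+01]), 'qvel': array([ 0.06307849, -0.11842778, -0.12596937,  0.0479418 , -0.07774754,
       -0.07461253]), 'joint_efforts': array([ 3.78793615e-03, -4.49219370e+01, -2.31658798e+01, -1.30737553e-04,
        3.64768486e-03, -8.81598623e-06]), 'position': array([0.16913478, 0.52309053, 0.24179513]), 'tool_rot': array([[-9.51481488e-01,  3.07705400e-01, -6.04316090e-04],
       [ 3.07705907e-01,  9.51480855e-01, -1.12091881e-03],
       [ 2.30082421e-04, -1.25248512e-03, -9.99999189e-01]]), 'ft_force': array([-0.84038903, -0.96165296,  0.24633596]), 'wrist_torque': array([-0.03331244, -0.01258516,  0.03880167]), 'gripper_force': 0.0, 'grip_width': 0.0853590365758501}
```
View pics/scene0.png

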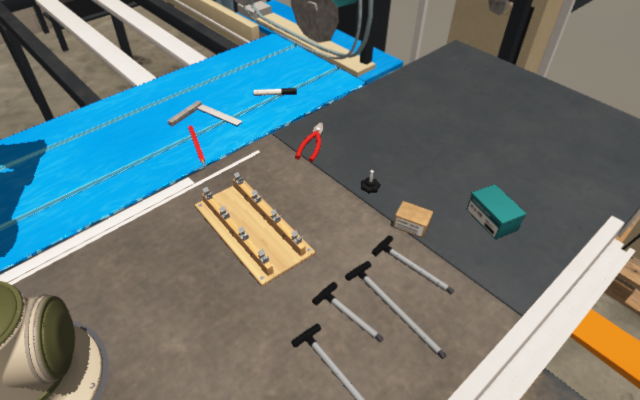

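View pics/top0.png

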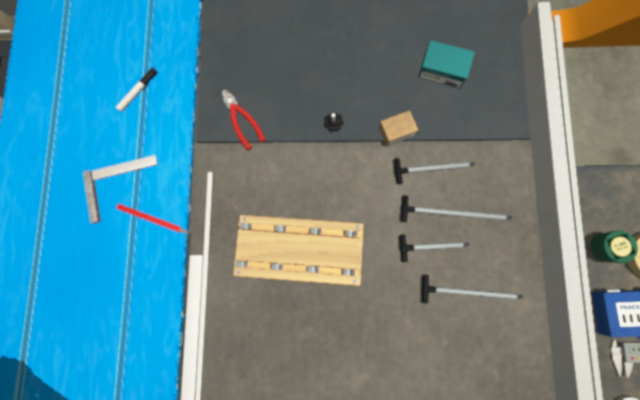

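Both views show the rack (top: columns 235–363, rows 215–285) and four keys to its right. In the top view the crossbars are at about (398,170), (404,208), (403,248) and (425,289). By length, c is the farthest key, then a, then d, and b is nearest.

Create h.py:
```python
import cv2,numpy as np
from rig import env
def ray(d,uv):
    p=cv2.undistortPoints(np.float64(uv).reshape(-1,1,2),d["K"],np.array(d["distortion"]))[:,0]
    R=d["extrinsics"][:3,:3];t=d["extrinsics"][:3,3]
    return -R.T@t,np.c_[p,np.ones(len(p))]@R
def plane(d,uv,z):
    o,v=ray(d,uv);return o+v*((z-o[2])/v[:,2])[:,None]
def tri(d1,u1,d2,u2):
    o1,v1=ray(d1,u1);o2,v2=ray(d2,u2);out=[]
    for a,b in zip(v1,v2):
        k=np.linalg.lstsq(np.c_[a,-b],o2-o1,rcond=None)[0];p=o1+k[0]*a;q=o2+k[1]*b
        out.append(np.r_[(p+q)/2,np.linalg.norm(p-q)])
    return np.array(out)
def proj(d,P):
    E=d["extrinsics"];return cv2.projectPoints(np.float64(P),cv2.Rodrigues(E[:3,:3])[0],E[:3,3],d["K"],np.array(d["distortion"]))[0][:,0]
def go(x,y,z,yaw=None):
    s=env.observe();R=s["tool_rot"];d=R.T@(np.array([x,y,z])-s["position"])
    y0=np.degrees(np.arctan2(R[1,1],R[0,1]))
    print("move tool",np.round(d,4),"yaw now %.1f"%y0, "" if yaw is None else "turn %.1f"%((y0-yaw+180)%360-180),"tilt",np.round(R[:2,2],4))
```

Run:
```python
from h import *
for n,(x0,y0,x1,y1),f in(("scene",(190,165,320,285),6),("top",(228,205,372,295),5)):
    d=env.get_image(n);np.savez(f"{n}.npz",**{k:d[k] for k in d})
    cv2.imwrite(f"pics/{n}_r.png",cv2.resize(d["pixels"][y0:y1,x0:x1,::-1],None,fx=f,fy=f,interpolation=cv2.INTER_CUBIC)[:600])
    b=d["pixels"].astype(int)
    # keys: black crossbars on the grey floor
    m=(b.max(2)<38).astype(np.uint8)
    c,_=cv2.findContours(m,cv2.RETR_EXTERNAL,cv2.CHAIN_APPROX_NONE)
    for k in c:
        (u,v),(w,h),a=cv2.minAreaRect(k)
        if 40<cv2.contourArea(k)<400: print(n,"dark",np.round([u,v,w,h,a],1))
    hsv=cv2.cvtColor(d["pixels"],cv2.COLOR_RGB2HSV)
    x0,y0,x1,y1=(290,235,460,400) if n=="scene" else (385,150,525,305)
    g=((b.min(2)>120)&(hsv[...,1]<60)).astype(np.uint8);M=np.zeros_like(g);M[y0:y1,x0:x1]=1
    c,_=cv2.findContours(g*M,cv2.RETR_EXTERNAL,cv2.CHAIN_APPROX_NONE)
    for k in c:
        if cv2.contourArea(k)>30:
            print(n,"shank",np.round(np.r_[cv2.minAreaRect(k)[0],cv2.minAreaRect(k)[1],cv2.fitLine(k,2,0,.01,.01)[:,0]],2))
```

```text
scene dark [ 66.2 364.6   4.5  20.6  26.6]
scene dark [307.3 337.8  13.3  31.9  56.3]
scene dark [326.3 295.6  12.9  28.4  48. ]
scene dark [359.  272.9  11.8  27.4  59. ]
scene dark [384.3 247.3  12.   24.   45. ]
scene dark [368.7 185.6  17.9  13.   26.6]
scene dark [59.4 32.4 35.7  7.1 67.5]
scene dark [121.5  36.   43.8   7.6  73.1]
scene dark [363.8  19.5   5.7  39.4   6.2]
scene dark [83.5  8.  16.  39.  90. ]
scene dark [28.7  9.7 53.5 20.9 31.7]
scene shank [453.   392.5   13.    12.     0.65  -0.76 455.   394.55]
scene shank [337.59 371.69  75.81   6.34   0.65   0.76 337.94 371.76]
scene shank [354.39 316.64  55.72   5.7    0.77   0.63 354.5  316.67]
scene shank [402.   313.5  103.94   4.95   0.71   0.71 401.65 313.13]
scene shank [418.83 268.26  67.66   4.99   0.84   0.55 419.   268.29]
top shank [4.7650e+02 2.9298e+02 8.1390e+01 6.6900e+00 1.0000e+00 9.0000e-02
 4.7626e+02 2.9280e+02]
top shank [ 4.3851e+02  2.4562e+02  6.1800e+00  4.9220e+01  1.0000e+00 -6.0000e-02
  4.3850e+02  2.4559e+02]
top shank [4.6046e+02 2.1291e+02 9.1630e+01 6.1500e+00 1.0000e+00 9.0000e-02
 4.6002e+02 2.1292e+02]
top shank [ 4.3850e+02  1.6645e+02  6.4300e+00  6.1380e+01  1.0000e+00 -9.0000e-02
  4.3826e+02  1.6665e+02]
```

View pics/scene_r.png

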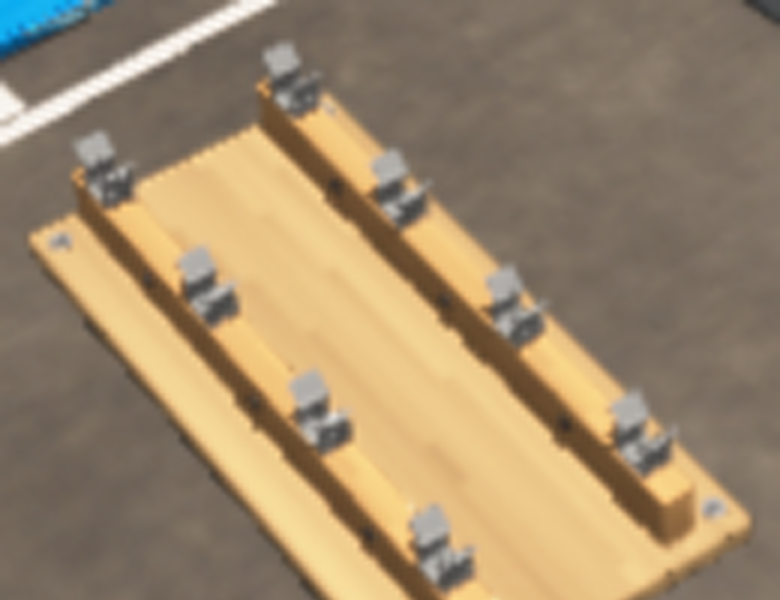

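View pics/top_r.png

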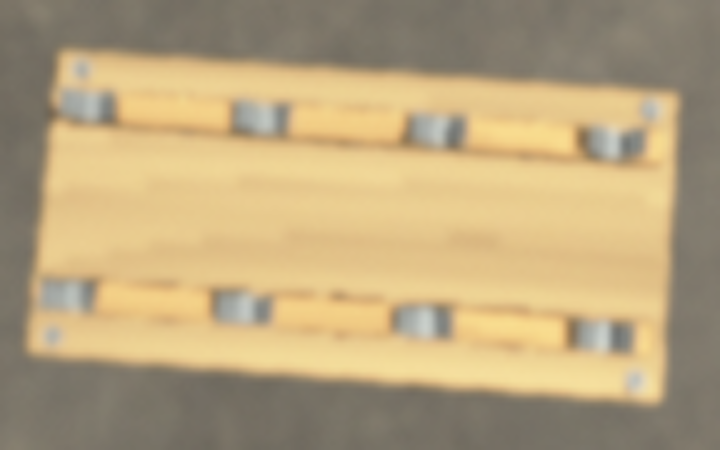

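The scene crop shows eight clips in two rows, each with a tall jaw at the upper left and a lower one at the lower right. The top crop gives clip blobs at roughly (68,295), (241,307), (421,321), (600,334) for the front row and (87,106), (260,118), (436,131), (613,142) for the rear row. Next I convert everything to metric.

Run:
```python
from h import *
S=dict(np.load("scene.npz"));T=dict(np.load("top.npz"))
for n,d in(("scene",S),("top",T)): print(n,"cam",ray(d,[[320,200]])[0].round(3))
def grey(d,box,lo,sat):
    x0,y0,x1,y1=box;hsv=cv2.cvtColor(d["pixels"],cv2.COLOR_RGB2HSV);m=np.zeros(hsv.shape[:2],np.uint8)
    m[y0:y1,x0:x1]=((hsv[...,1]<sat)&(hsv[...,2]>lo))[y0:y1,x0:x1];return m
# base rectangle from wood mask, z=12mm
for n,d,box in(("scene",S,(190,165,320,285)),("top",T,(228,205,372,295))):
    hsv=cv2.cvtColor(d["pixels"],cv2.COLOR_RGB2HSV);x0,y0,x1,y1=box
    m=np.zeros(hsv.shape[:2],np.uint8);m[y0:y1,x0:x1]=((hsv[...,1]>75)&(hsv[...,2]>110))[y0:y1,x0:x1]
    k=max(cv2.findContours(m,0,1)[0],key=cv2.contourArea)
    P=plane(d,k[:,0].astype(float),.012)[:,:2]
    print(n,"base",cv2.minAreaRect(np.float32(P*1000)))
    hull=cv2.fillConvexPoly(np.zeros_like(m),cv2.convexHull(k),1)
    g=((hsv[...,1]<75)&(cv2.dilate(hull,np.ones((5,5)))>0)).astype(np.uint8)
    hm=cv2.erode(hull,np.ones((3,3)));
    if n=="top":
        nn,l,st,ce=cv2.connectedComponentsWithStats(g*hm)
        for i in range(1,nn):
            if st[i,4]>=25: print("clip",st[i],plane(d,[ce[i]],.050)[0].round(4))
# keys
names="b d a c".split()
tc=[(476.5,293),(438.5,245.6),(460.5,212.9),(438.5,166.5)]
hsv=cv2.cvtColor(T["pixels"],cv2.COLOR_RGB2HSV)
m=((T["pixels"].min(2)>120)&(hsv[...,1]<60)).astype(np.uint8);m2=((T["pixels"].max(2)<70)).astype(np.uint8)
hs=((S["pixels"].max(2)<38)).astype(np.uint8)
nd,ld,sd,cd=cv2.connectedComponentsWithStats(m2)
sc={'b':(307.3,337.8),'d':(326.3,295.6),'a':(359,272.9),'c':(384.3,247.3)}
for nm,c in zip(names,tc):
    nn,l=cv2.connectedComponents(m);k=np.argwhere(l==l[int(round(c[1])),int(round(c[0]))])[:,::-1].astype(float)
    P=plane(T,k,.006)[:,:2];vx,vy,px,py=cv2.fitLine(np.float32(P),2,0,.01,.01)[:,0]
    if vy>0: vx,vy=-vx,-vy
    bars=[(i,cd[i]) for i in range(1,nd) if 60<sd[i,4]<400 and abs(cd[i][1]-c[1])<12 and 390<cd[i][0]<435]
    i,bc=max(bars,key=lambda b:sd[b[0],4])
    B=plane(T,[bc],.007)[0];t=(B[:2]-[px,py])@[vx,vy];O=np.array([px,py])+t*np.array([vx,vy])
    pr=(P-O)@[vx,vy]
    print(nm,"origin",O.round(4),"off",(B[:2]-O).round(4),"dir deg %.1f"%np.degrees(np.arctan2(vy,vx)),"shank %.3f-%.3f"%(pr.min(),pr.max()),"bar px",bc.round(1),sd[i],"tri",tri(T,[bc],S,[sc[nm]]).round(4))
```

```text
scene cam [ 0.127 -0.555  0.764]
top cam [ 0.452 -0.047  0.876]
scene base ((481.3232421875, 38.893951416015625), (302.5560607910156, 136.2393798828125), 86.03961181640625)
top base ((482.92919921875, 30.416610717773438), (277.2998046875, 135.52552795410156), 85.98649597167969)
clip [239 222  12   8  75] [0.5304 0.1408 0.05  ]
clip [275 225  11   7  70] [0.5253 0.0665 0.05  ]
clip [310 227  11   8  72] [ 0.5202 -0.0075  0.05  ]
clip [345 230  12   7  71] [ 0.515  -0.0815  0.05  ]
clip [235 261  12   7  71] [0.451  0.1458 0.05  ]
clip [271 263  12   7  73] [0.4465 0.0726 0.05  ]
clip [307 266  12   7  73] [ 0.4409 -0.0022  0.05  ]
clip [343 269  12   7  74] [ 0.4354 -0.0767  0.05  ]
b origin [ 0.4021 -0.2405] off [-0.0012  0.0001] dir deg -94.7 shank 0.023-0.190 bar px [425.2 288.6] [421 275  14  28 228] tri [[ 0.4009 -0.2418  0.0014  0.0005]]
d origin [ 0.487 -0.198] off [-0. -0.] dir deg -86.3 shank 0.022-0.128 bar px [403.7 247.7] [399 235  14  27 204] tri [[ 0.4875 -0.1992  0.001   0.0006]]
a origin [ 0.574  -0.2035] off [-0.0021  0.0002] dir deg -95.3 shank 0.022-0.218 bar px [404.8 208.8] [400 196  14  26 195] tri [[ 5.727e-01 -2.043e-01  2.000e-03  2.000e-04]]
c origin [ 0.6596 -0.1915] off [-0.0016 -0.0001] dir deg -85.1 shank 0.022-0.158 bar px [398.3 170.8] [393 159  15  25 186] tri [[ 0.66   -0.1931  0.0012  0.0014]]
```

Keys and clip grid agree with the stated dimensions: rack centre is about (0.483, 0.0315) with yaw -4°. I'll fetch key a first, while checking the clip heights from both views.

```bash
python3 - <<'E'
from h import *
S=dict(np.load("scene.npz"));T=dict(np.load("top.npz"))
hsv=cv2.cvtColor(S["pixels"],cv2.COLOR_RGB2HSV);m=np.zeros(hsv.shape[:2],np.uint8)
m[165:285,190:320]=((hsv[...,1]<40)&(hsv[...,2]>60))[165:285,190:320]
n,l,st,ce=cv2.connectedComponentsWithStats(cv2.morphologyEx(m,cv2.MORPH_CLOSE,np.ones((3,3))))
C=np.array([.483,.0315,0]);X=np.array([.9976,-.0698,0]);Y=np.array([.0698,.9976,0]);Z=np.array([0,0,1])
tp={(1,1):(239+5.5,222+3.5),(1,-1):(345+5.5,233),(-1,1):(240.5,264),(-1,-1):(348.5,272)}
for (i,j),u in tp.items():
    e=proj(S,[C+40*i*X/1000+111*j*Y/1000+.05*Z])[0];k=1+np.argmin(np.linalg.norm(ce[1:]-e,axis=1))
    print(e.round(1),ce[k].round(1),st[k],tri(T,[u],S,[ce[k]]).round(4))
E
echo '[[[-0.0311, -0.0312, 0.0081, 0, 0.04], [-0.0311, -0.0312, 0.0081, 0, 0.04], [-0.0311, -0.0312, 0.0081, 0, 0.04], [-0.0311, -0.0312, 0.0081, 0, 0.04], [-0.0311, -0.0312, 0.0081, 0, 0.04], [-0.0311, -0.0312, 0.0081, 0, 0.04], [-0.0311, -0.0312, 0.0081, 0, 0.04], [-0.0311, -0.0312, 0.0081, 0, 0.04], [-0.0311, -0.0312, 0.0081, 0, 0.04], [-0.0311, -0.0312, 0.0081, 0, 0.04]]]' | python3 nudge.py 100
echo '[[[-0.0311, -0.0312, 0.0081, 0, 0.04], [-0.0311, -0.0312, 0.0081, 0, 0.04], [-0.0311, -0.0312, 0.0081, 0, 0.04], [-0.0311, -0.0312, 0.0081, 0, 0.04], [-0.0311, -0.0312, 0.0081, 0, 0.04], [-0.0311, -0.0312, 0.0081, 0, 0.04], [-0.0311, -0.0312, 0.0081, 0, 0.04], [-0.0311, -0.0312, 0.0081, 0, 0.04], [-0.0311, -0.0312, 0.0081, 0, 0.04], [-0.0311, -0.0312, 0.0081, 0, 0.04]]]' | python3 nudge.py
echo '[[[0, 0, 0, 7.74, 0.04], [0, 0, 0, 7.74, 0.04], [0, 0, 0, 7.74, 0.04], [0, 0, 0, 7.74, 0.04], [0, 0, 0, 7.74, 0.04], [0, 0, 0, 7.74, 0.04], [0, 0, 0, 7.74, 0.04], [0, 0, 0, 7.74, 0.04], [0, 0, 0, 7.74, 0.04], [0, 0, 0, 7.74, 0.04]]]' | python3 nudge.py
echo '[[[0, 0, 0, 0, 0.04], [0, 0, 0, 0, 0.04]]]' | python3 nudge.py
python3 -c "
from h import *
go(.5686,-.2613,.013,-5.3)"
```

```text
[238.6 178.3] [237.9 177.4] [233 172  11  12  71] [[5.303e-01 1.412e-01 5.180e-02 2.000e-04]]
[296.9 237.2] [295.9 236.6] [292 230  11  13  68] [[ 0.5143 -0.0811  0.0521  0.0016]]
[207.5 193.3] [206.8 192.2] [202 186  10  13  74] [[4.505e-01 1.463e-01 5.280e-02 2.000e-04]]
[263.7 256.5] [262.7 256.1] [259 250   9  13  72] [[ 0.4345 -0.0762  0.0518  0.0021]]
time_s: 1.2
position: [0.3696, 0.129, 0.1612]
tool_rot: [[-0.951, 0.308, 0.0], [0.308, 0.951, 0.0], [-0.0, 0.0, -1.0]]
ft_force: [0.9, 0.1, 0.5]
grip_width: 0.0402
gripper_force: 0.0
time_s: 2.2
position: [0.5695, -0.2635, 0.0797]
tool_rot: [[-0.951, 0.308, -0.0], [0.308, 0.951, 0.0], [0.0, 0.0, -1.0]]
ft_force: [1.0, 0.1, 0.0]
grip_width: 0.0397
gripper_force: 0.0
time_s: 3.2
position: [0.569, -0.2618, 0.0801]
tool_rot: [[0.098, 0.995, -0.0], [0.995, -0.098, 0.0], [0.0, -0.0, -1.0]]
ft_force: [-0.4, 0.0, 0.3]
grip_width: 0.0403
gripper_force: 0.0
time_s: 3.4
position: [0.569, -0.2618, 0.0802]
tool_rot: [[0.089, 0.996, -0.0], [0.996, -0.089, 0.0], [0.0, -0.0, -1.0]]
ft_force: [0.1, 0.3, 0.1]
grip_width: 0.04
gripper_force: 0.0
move tool [ 0.0004 -0.0004  0.0672] yaw now -5.1 turn 0.2 tilt [-0.0003  0.0002]
```

Clip heights triangulate to about 52 mm, which is mid-clip as expected. Now I lower and grasp key a.

```bash
echo '[[[0, 0, 0.03, 0, 0.04], [0, 0, 0.022, 0, 0.04], [0, 0, 0.01, 0, 0.04], [0, 0, 0.005, 0, 0.04], [0, 0, 0, 0, 0.04], [0, 0, 0, 0, 0.004], [0, 0, 0, 0, 0.004], [0, 0, 0, 0, 0.004], [0, 0, 0, 0, 0.004]]]' | python3 nudge.py 100
echo '[[[0, 0, 0, 0, 0.004], [0, 0, 0, 0, 0.004], [0, 0, 0, 0, 0.004]]]' | python3 nudge.py
```

```text
time_s: 4.3
position: [0.5695, -0.2621, 0.0147]
tool_rot: [[0.093, 0.996, 0.002], [0.996, -0.093, -0.001], [-0.001, 0.002, -1.0]]
ft_force: [-0.4, 0.6, 5.8]
grip_width: 0.0071
gripper_force: 98.4
time_s: 4.6
position: [0.5695, -0.2621, 0.0147]
tool_rot: [[0.093, 0.996, 0.002], [0.996, -0.093, -0.001], [-0.001, 0.002, -1.0]]
ft_force: [-0.7, 1.0, 6.1]
grip_width: 0.0073
gripper_force: 98.4
```

```bash
echo '[[[0, 0, -0.005, 0, 0.004], [0, 0, -0.005, 0, 0.004], [0, 0, -0.01, 0, 0.004], [0, 0, -0.02, 0, 0.004], [0, 0, -0.02, 0, 0.004], [0, 0, -0.02, 0, 0.004], [0, 0, 0, 0, 0.004], [0, 0, 0, 0, 0.004]]]' | python3 nudge.py
python3 - <<'E'
from h import *
a=[]
for n,(x0,y0,x1,y1) in(("scene",(330,180,480,380)),("top",(380,120,540,320))):
    d=env.get_image(n);a.append(cv2.resize(d["pixels"][y0:y1,x0:x1,::-1],(400,500)))
cv2.imwrite("pics/lift.png",np.hstack(a))
E
```

```text
time_s: 5.4
position: [0.5689, -0.2617, 0.0933]
tool_rot: [[0.093, 0.996, 0.0], [0.996, -0.093, -0.0], [-0.0, 0.0, -1.0]]
ft_force: [-0.1, 0.5, -2.7]
grip_width: 0.0071
gripper_force: 98.2
```

View pics/lift.png

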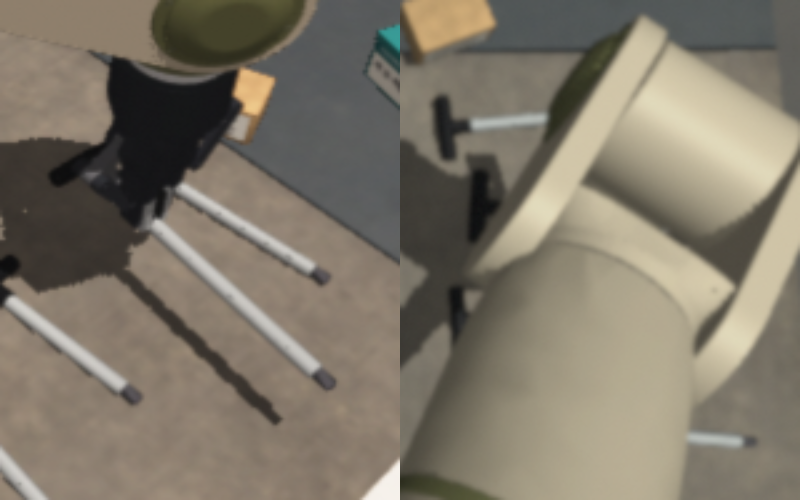

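Key a is held level: the left panel shows the shank running from about (155,225) to (325,380) with a parallel shadow. Next it goes to the leftmost slot.

```bash
echo '[[[0.0396, -0.0116, 0, 0, 0.004], [0.0396, -0.0116, 0, 0, 0.004], [0.0396, -0.0116, 0, 0, 0.004], [0.0396, -0.0116, 0, 0, 0.004], [0.0396, -0.0116, 0, 0, 0.004], [0.0396, -0.0116, 0, 0, 0.004], [0.0396, -0.0116, 0, 0, 0.004], [0.0396, -0.0116, 0, 0, 0.004], [0.0396, -0.0116, 0, 0, 0.004], [0.0396, -0.0116, 0, 0, 0.004]]]' | python3 nudge.py 120
echo '[[[0, 0, 0, -8, 0.004], [0, 0, 0, -8.3, 0.004], [0, 0, 0, -8.3, 0.004], [0, 0, 0, -8.3, 0.004], [0, 0, 0, -8.3, 0.004], [0, 0, 0, -8.3, 0.004], [0, 0, 0, -8.3, 0.004], [0, 0, 0, -8.3, 0.004], [0, 0, 0, -8.3, 0.004], [0, 0, 0, -8.3, 0.004]]]' | python3 nudge.py
echo '[[[0, 0, 0, -8.3, 0.004], [0, 0, 0, 0, 0.004], [0, 0, 0, 0, 0.004], [0, 0, 0, 0, 0.004]]]' | python3 nudge.py
python3 - <<'E'
from h import *
go(.4904,.1427,.06,86)
for n in("scene","top"):
    d=env.get_image(n);cv2.imwrite(f"pics/{n}1.png",d["pixels"][:,:,::-1])
a=cv2.imread("pics/scene1.png")[130:300,150:400];cv2.imwrite("pics/s1.png",cv2.resize(a,None,fx=3,fy=3))
E
```

```text
time_s: 6.5
position: [0.4894, 0.1448, 0.0925]
tool_rot: [[0.093, 0.996, -0.001], [0.996, -0.093, -0.0], [-0.0, -0.001, -1.0]]
ft_force: [1.6, -0.4, -1.7]
grip_width: 0.0065
gripper_force: 118.2
time_s: 7.5
position: [0.4898, 0.1432, 0.0924]
tool_rot: [[-0.977, 0.213, -0.002], [0.213, 0.977, -0.0], [0.002, -0.001, -1.0]]
ft_force: [0.2, -0.1, -2.3]
grip_width: 0.0068
gripper_force: 118.0
time_s: 7.9
position: [0.4901, 0.1432, 0.093]
tool_rot: [[-0.997, 0.078, -0.001], [0.078, 0.997, -0.0], [0.001, -0.0, -1.0]]
ft_force: [-0.1, -0.4, -1.0]
grip_width: 0.0069
gripper_force: 118.0
move tool [-0.0003 -0.0005  0.033 ] yaw now 85.5 turn -0.5 tilt [-0.0007 -0.0001]
```

View pics/s1.png

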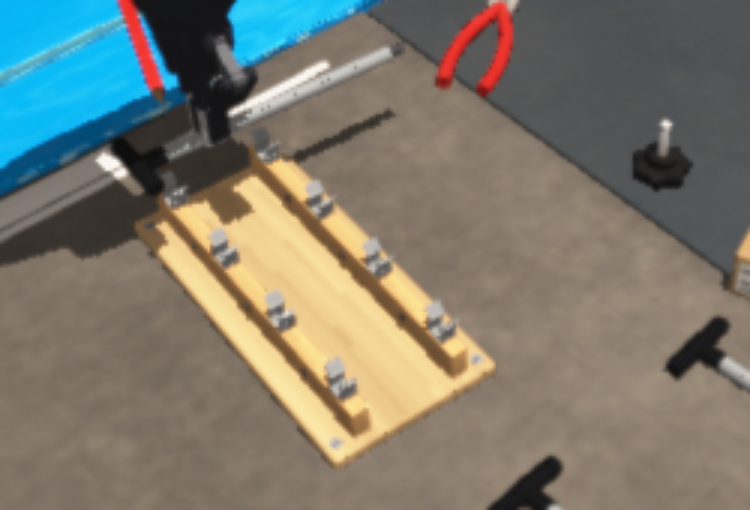

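The view shows key a over the left pair of clips: crossbar near (140,165) in front of the front rail, tip at (395,50). I'll press it down.

```bash
echo '[[[0, 0, 0.012, -0.5, 0.004], [0, 0, 0.01, 0, 0.004], [0, 0, 0.004, 0, 0.004], [0, 0, 0, 0, 0.004]]]' | python3 nudge.py
echo '[[[0, 0, 0.002, 0, 0.004], [0, 0, 0.002, 0, 0.004], [0, 0, 0.002, 0, 0.004], [0, 0, 0, 0, 0.004]]]' | python3 nudge.py
echo '[[[0, 0, 0.002, 0, 0.004], [0, 0, 0.002, 0, 0.004], [0, 0, 0.002, 0, 0.004], [0, 0, 0, 0, 0.004]]]' | python3 nudge.py
```

```text
time_s: 8.4
position: [0.49, 0.1432, 0.0668]
tool_rot: [[-0.998, 0.067, -0.001], [0.067, 0.998, -0.0], [0.001, -0.0, -1.0]]
ft_force: [0.4, -0.7, -1.6]
grip_width: 0.0064
gripper_force: 118.0
time_s: 8.8
position: [0.4914, 0.143, 0.0623]
tool_rot: [[-0.998, 0.067, 0.003], [0.067, 0.998, -0.0], [-0.003, -0.0, -1.0]]
ft_force: [1.7, -1.5, 3.2]
grip_width: 0.0061
gripper_force: 118.7
time_s: 9.2
position: [0.4901, 0.143, 0.0549]
tool_rot: [[-0.998, 0.067, -0.001], [0.067, 0.998, -0.0], [0.001, -0.0, -1.0]]
ft_force: [1.4, -2.7, -4.0]
grip_width: 0.0065
gripper_force: 117.9
```

```bash
echo '[[[0, 0, 0.002, 0, 0.004], [0, 0, 0, 0, 0.004]]]' | python3 nudge.py
echo '[[[0, 0, 0.003, 0, 0.004], [0, 0, 0, 0, 0.004]]]' | python3 nudge.py
echo '[[[0, 0, 0.003, 0, 0.004], [0, 0, 0, 0, 0.004]]]' | python3 nudge.py
```

```text
time_s: 9.4
position: [0.4902, 0.143, 0.0545]
tool_rot: [[-0.998, 0.066, 0.0], [0.066, 0.998, -0.0], [-0.001, -0.0, -1.0]]
ft_force: [-5.1, -4.4, 14.0]
grip_width: 0.0061
gripper_force: 120.5
time_s: 9.6
position: [0.4903, 0.1431, 0.0541]
tool_rot: [[-0.998, 0.066, 0.003], [0.066, 0.998, -0.001], [-0.003, -0.001, -1.0]]
ft_force: [-14.2, -6.0, 44.6]
grip_width: 0.0064
gripper_force: 124.1
time_s: 9.8
position: [0.4904, 0.1431, 0.0538]
tool_rot: [[-0.998, 0.066, 0.005], [0.066, 0.998, -0.001], [-0.005, -0.001, -1.0]]
ft_force: [-23.9, -7.1, 77.0]
grip_width: 0.0064
gripper_force: 127.9
```

Home: it stops hard at TCP z 0.0545 against an expected 0.0547. Release, rise and go to key b.

```bash
echo '[[[0, 0, -0.007, 0, 0.004], [0, 0, 0, 0, 0.03], [0, 0, 0, 0, 0.03], [0, 0, 0, 0, 0.03], [0, 0, -0.01, 0, 0.03], [0, 0, -0.025, 0, 0.03], [0, 0, -0.03, 0, 0.03]]]' | python3 nudge.py
echo '[[[0.0064, -0.0447, 0, 0, 0.04], [0.0064, -0.0447, 0, 0, 0.04], [0.0064, -0.0447, 0, 0, 0.04], [0.0064, -0.0447, 0, 0, 0.04], [0.0064, -0.0447, 0, 0, 0.04], [0.0064, -0.0447, 0, 0, 0.04], [0.0064, -0.0447, 0, 0, 0.04], [0.0064, -0.0447, 0, 0, 0.04], [0.0064, -0.0447, 0, 0, 0.04], [0.0064, -0.0447, 0, 0, 0.04]]]' | python3 nudge.py
echo '[[[0, 0, 0, 8.3, 0.04], [0, 0, 0, 8.3, 0.04], [0, 0, 0, 8.3, 0.04], [0, 0, 0, 8.3, 0.04], [0, 0, 0, 8.3, 0.04], [0, 0, 0, 8.3, 0.04], [0, 0, 0, 8.3, 0.04], [0, 0, 0, 8.3, 0.04], [0, 0, 0, 8.3, 0.04], [0, 0, 0, 8.3, 0.04]]]' | python3 nudge.py
echo '[[[0, 0, 0, 8, 0.04], [0, 0, 0, 0, 0.04], [0, 0, 0, 0, 0.04]]]' | python3 nudge.py
python3 - <<'E'
from h import *
go(.3973,-.2983,.0145,-4.7)
for n,(x0,y0,x1,y1) in(("scene",(150,130,400,300)),("top",(220,190,400,310))):
    d=env.get_image(n);cv2.imwrite(f"pics/{n}2.png",cv2.resize(d["pixels"][y0:y1,x0:x1,::-1],None,fx=3,fy=3))
E
```

```text
time_s: 10.5
position: [0.4899, 0.1433, 0.1198]
tool_rot: [[-0.998, 0.067, -0.002], [0.067, 0.998, 0.0], [0.002, -0.0, -1.0]]
ft_force: [0.1, -0.3, 1.0]
grip_width: 0.0299
gripper_force: 0.0
time_s: 11.5
position: [0.3961, -0.3004, 0.1198]
tool_rot: [[-0.998, 0.067, 0.0], [0.067, 0.998, -0.0], [-0.0, -0.0, -1.0]]
ft_force: [0.5, 0.1, -1.2]
grip_width: 0.0396
gripper_force: 0.0
time_s: 12.5
position: [0.3968, -0.2985, 0.1197]
tool_rot: [[-0.049, 0.999, 0.0], [0.999, 0.049, 0.0], [0.0, 0.0, -1.0]]
ft_force: [-0.4, -0.3, -0.2]
grip_width: 0.0398
gripper_force: 0.0
time_s: 12.8
position: [0.3967, -0.2985, 0.1196]
tool_rot: [[0.08, 0.997, 0.0], [0.997, -0.08, -0.0], [-0.0, 0.0, -1.0]]
ft_force: [-0.2, 0.6, -0.0]
grip_width: 0.04
gripper_force: 0.0
move tool [0.0003 0.0006 0.1051] yaw now -4.6 turn 0.1 tilt [ 0.0002 -0.0001]
```

View pics/scene2.png

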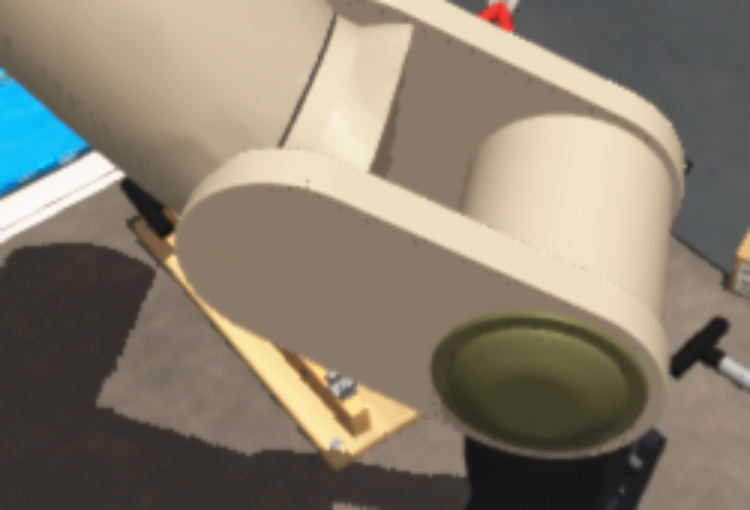

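View pics/top2.png

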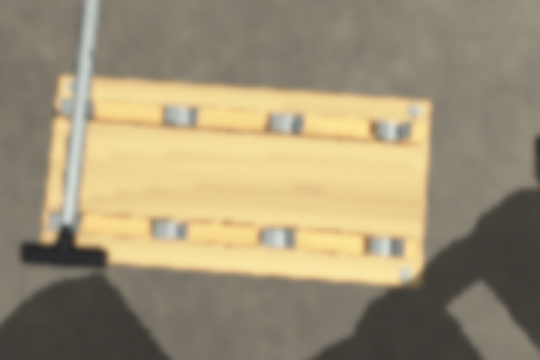

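The top crop shows key a lying in both left clips with its crossbar at (65,252), just in front of the front rail. In the scene crop the arm hides the rack. Now key b.

```bash
echo '[[[0, 0, 0.04, 0, 0.04], [0, 0, 0.03, 0, 0.04], [0, 0, 0.02, 0, 0.04], [0, 0, 0.01, 0, 0.04], [0, 0, 0.005, 0, 0.04], [0, 0, 0, 0, 0.04], [0, 0, 0, 0, 0.004], [0, 0, 0, 0, 0.004], [0, 0, 0, 0, 0.004], [0, 0, 0, 0, 0.004]]]' | python3 nudge.py 120
echo '[[[0, 0, 0, 0, 0.004], [0, 0, 0, 0, 0.004]]]' | python3 nudge.py
echo '[[[0, 0, -0.005, 0, 0.004], [0, 0, -0.005, 0, 0.004], [0, 0, -0.01, 0, 0.004], [0, 0, -0.02, 0, 0.004], [0, 0, -0.02, 0, 0.004], [0, 0, -0.02, 0, 0.004], [0, 0, 0, 0, 0.004], [0, 0, 0, 0, 0.004]]]' | python3 nudge.py
python3 -c "
from h import *
go(.4853,.0689,.093,86)"
```

```text
time_s: 13.9
position: [0.397, -0.2989, 0.0156]
tool_rot: [[0.084, 0.997, 0.001], [0.997, -0.084, -0.002], [-0.002, 0.001, -1.0]]
ft_force: [-0.8, 1.9, 8.4]
grip_width: 0.0063
gripper_force: 115.4
time_s: 14.1
position: [0.397, -0.2989, 0.0156]
tool_rot: [[0.084, 0.996, 0.001], [0.996, -0.084, -0.002], [-0.002, 0.001, -1.0]]
ft_force: [-1.6, 1.8, 8.1]
grip_width: 0.0064
gripper_force: 115.4
time_s: 14.9
position: [0.3965, -0.2984, 0.0943]
tool_rot: [[0.084, 0.996, 0.0], [0.996, -0.084, -0.0], [-0.0, 0.0, -1.0]]
ft_force: [-1.3, -0.1, -2.3]
grip_width: 0.0064
gripper_force: 114.4
move tool [0.3735 0.0576 0.0012] yaw now -4.8 turn -90.8 tilt [ 0.0002 -0.0003]
```

```bash
echo '[[[0.0373, 0.0058, 0, 0, 0.004], [0.0373, 0.0058, 0, 0, 0.004], [0.0373, 0.0058, 0, 0, 0.004], [0.0373, 0.0058, 0, 0, 0.004], [0.0373, 0.0058, 0, 0, 0.004], [0.0373, 0.0058, 0, 0, 0.004], [0.0373, 0.0058, 0, 0, 0.004], [0.0373, 0.0058, 0, 0, 0.004], [0.0373, 0.0058, 0, 0, 0.004], [0.0373, 0.0058, 0, 0, 0.004]]]' | python3 nudge.py
echo '[[[0, 0, 0, -8, 0.004], [0, 0, 0, -8.3, 0.004], [0, 0, 0, -8.3, 0.004], [0, 0, 0, -8.3, 0.004], [0, 0, 0, -8.3, 0.004], [0, 0, 0, -8.3, 0.004], [0, 0, 0, -8.3, 0.004], [0, 0, 0, -8.3, 0.004], [0, 0, 0, -8.3, 0.004], [0, 0, 0, -8.3, 0.004]]]' | python3 nudge.py
echo '[[[0, 0, 0, -8.1, 0.004], [0, 0, 0, 0, 0.004], [0, 0, 0, 0, 0.004], [0, 0, 0, 0, 0.004]]]' | python3 nudge.py
python3 -c "
from h import *
go(.4853,.0689,.067,86)"
```

```text
time_s: 15.9
position: [0.4854, 0.0699, 0.0932]
tool_rot: [[0.084, 0.996, -0.002], [0.996, -0.084, 0.0], [0.0, -0.002, -1.0]]
ft_force: [1.0, -0.2, -2.3]
grip_width: 0.0063
gripper_force: 114.3
time_s: 16.9
position: [0.4851, 0.0683, 0.0931]
tool_rot: [[-0.979, 0.204, -0.002], [0.204, 0.979, 0.0], [0.002, -0.0, -1.0]]
ft_force: [-0.0, -0.9, -2.3]
grip_width: 0.0065
gripper_force: 114.2
time_s: 17.3
position: [0.4856, 0.0683, 0.0939]
tool_rot: [[-0.997, 0.073, -0.001], [0.073, 0.997, 0.0], [0.001, -0.0, -1.0]]
ft_force: [1.5, 0.5, -1.7]
grip_width: 0.0065
gripper_force: 114.2
move tool [0.0003 0.0006 0.0269] yaw now 85.8 turn -0.2 tilt [-0.0008  0.    ]
```

```bash
echo '[[[0, 0.0005, 0.012, 0, 0.004], [0, 0, 0.01, 0, 0.004], [0, 0, 0.0045, 0, 0.004], [0, 0, 0, 0, 0.004]]]' | python3 nudge.py
echo '[[[0, 0, 0.002, 0, 0.004], [0, 0, 0.002, 0, 0.004], [0, 0, 0.002, 0, 0.004], [0, 0, 0.002, 0, 0.004], [0, 0, 0.002, 0, 0.004], [0, 0, 0.002, 0, 0.004], [0, 0, 0, 0, 0.004]]]' | python3 nudge.py
echo '[[[0, 0, 0.002, 0, 0.004], [0, 0, 0, 0, 0.004]]]' | python3 nudge.py
echo '[[[0, 0, 0.002, 0, 0.004], [0, 0, 0, 0, 0.004]]]' | python3 nudge.py
```

```text
time_s: 17.7
position: [0.4855, 0.0688, 0.0672]
tool_rot: [[-0.997, 0.071, -0.001], [0.071, 0.997, 0.0], [0.001, -0.0, -1.0]]
ft_force: [-0.3, -0.2, -1.0]
grip_width: 0.006
gripper_force: 114.3
time_s: 18.4
position: [0.4858, 0.0687, 0.0556]
tool_rot: [[-0.998, 0.07, -0.0], [0.07, 0.998, -0.0], [0.0, -0.0, -1.0]]
ft_force: [-0.3, -2.3, -0.9]
grip_width: 0.0066
gripper_force: 114.5
time_s: 18.6
position: [0.4859, 0.0687, 0.0553]
tool_rot: [[-0.998, 0.07, 0.001], [0.07, 0.998, -0.0], [-0.001, -0.0, -1.0]]
ft_force: [-4.4, -1.9, 19.6]
grip_width: 0.0061
gripper_force: 117.4
time_s: 18.8
position: [0.486, 0.0687, 0.055]
tool_rot: [[-0.998, 0.07, 0.003], [0.07, 0.998, -0.001], [-0.003, -0.001, -1.0]]
ft_force: [-11.4, -1.8, 42.3]
grip_width: 0.0063
gripper_force: 120.0
```

```bash
echo '[[[0, 0, -0.004, 0, 0.004], [0, 0, 0, 0, 0.03], [0, 0, 0, 0, 0.03], [0, 0, 0, 0, 0.03], [0, 0, -0.01, 0, 0.03], [0, 0, -0.025, 0, 0.03], [0, 0, -0.03, 0, 0.03]]]' | python3 nudge.py
echo '[[[-0.0035, -0.0405, 0, 0, 0.04], [-0.0035, -0.0405, 0, 0, 0.04], [-0.0035, -0.0405, 0, 0, 0.04], [-0.0035, -0.0405, 0, 0, 0.04], [-0.0035, -0.0405, 0, 0, 0.04], [-0.0035, -0.0405, 0, 0, 0.04], [-0.0035, -0.0405, 0, 0, 0.04], [-0.0035, -0.0405, 0, 0, 0.04]]]' | python3 nudge.py
echo '[[[0, 0, 0, 8.2, 0.04], [0, 0, 0, 8.2, 0.04], [0, 0, 0, 8.2, 0.04], [0, 0, 0, 8.2, 0.04], [0, 0, 0, 8.2, 0.04], [0, 0, 0, 8.2, 0.04], [0, 0, 0, 8.2, 0.04], [0, 0, 0, 8.2, 0.04], [0, 0, 0, 8.2, 0.04], [0, 0, 0, 8.2, 0.04]]]' | python3 nudge.py
echo '[[[0, 0, 0, 0, 0.04], [0, 0, 0, 0, 0.04]]]' | python3 nudge.py
python3 - <<'E'
from h import *
go(.4907,-.2559,.0145,3.7)
for n,(x0,y0,x1,y1) in(("top",(220,140,520,310)),):
    d=env.get_image(n);cv2.imwrite(f"pics/{n}3.png",cv2.resize(d["pixels"][y0:y1,x0:x1,::-1],None,fx=2.6,fy=2.6))
E
```

```text
time_s: 19.5
position: [0.4854, 0.0688, 0.1215]
tool_rot: [[-0.998, 0.07, -0.002], [0.07, 0.998, 0.0], [0.002, 0.0, -1.0]]
ft_force: [0.0, -0.1, -0.8]
grip_width: 0.03
gripper_force: 0.0
time_s: 20.3
position: [0.4908, -0.2581, 0.1215]
tool_rot: [[-0.998, 0.07, 0.0], [0.07, 0.998, -0.0], [-0.0, -0.0, -1.0]]
ft_force: [0.9, 0.3, 0.3]
grip_width: 0.0403
gripper_force: 0.0
time_s: 21.3
position: [0.4911, -0.2563, 0.1214]
tool_rot: [[-0.064, 0.998, 0.0], [0.998, 0.064, -0.0], [-0.0, 0.0, -1.0]]
ft_force: [-0.4, -0.1, -0.8]
grip_width: 0.0402
gripper_force: 0.0
time_s: 21.5
position: [0.4911, -0.2564, 0.1212]
tool_rot: [[-0.073, 0.997, 0.0], [0.997, 0.073, -0.0], [-0.0, 0.0, -1.0]]
ft_force: [-0.1, -0.1, 0.7]
grip_width: 0.0402
gripper_force: 0.0
move tool [ 0.0005 -0.0003  0.1067] yaw now 4.2 turn 0.5 tilt [ 0.0002 -0.0001]
```

View pics/top3.png

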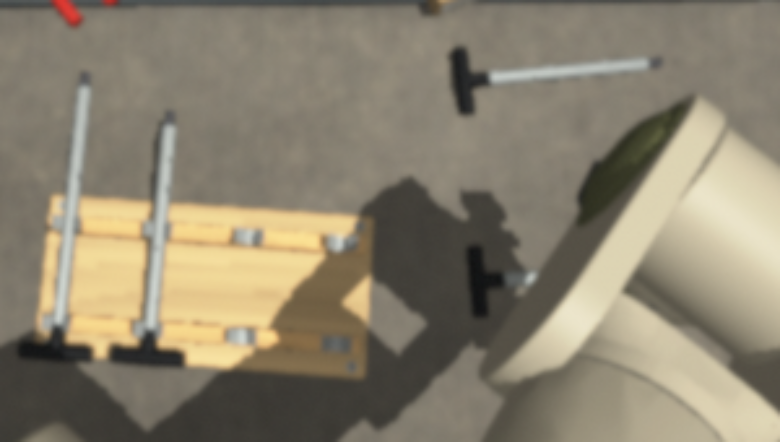

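Keys a and b lie in the two left slots, with crossbars at (55,352) and (147,356) along the front rail, and d and c are undisturbed. Now key d.

```bash
echo '[[[0, 0, 0.04, 0.4, 0.04], [0, 0, 0.03, 0, 0.04], [0, 0, 0.02, 0, 0.04], [0, 0, 0.011, 0, 0.04], [0, 0, 0.0055, 0, 0.04], [0, 0, 0, 0, 0.04], [0, 0, 0, 0, 0.004], [0, 0, 0, 0, 0.004], [0, 0, 0, 0, 0.004], [0, 0, 0, 0, 0.004]]]' | python3 nudge.py 120
echo '[[[0, 0, 0, 0, 0.004], [0, 0, 0, 0, 0.004]]]' | python3 nudge.py
echo '[[[0, 0, -0.005, 0, 0.004], [0, 0, -0.005, 0, 0.004], [0, 0, -0.01, 0, 0.004], [0, 0, -0.02, 0, 0.004], [0, 0, -0.02, 0, 0.004], [0, 0, -0.02, 0, 0.004], [0, 0, 0, 0, 0.004], [0, 0, 0, 0, 0.004]]]' | python3 nudge.py
python3 -c "
from h import *
go(.4750,-.0787,.093,86)"
```

```text
time_s: 22.55
position: [0.4914, -0.2567, 0.0157]
tool_rot: [[-0.063, 0.998, 0.002], [0.998, 0.063, -0.001], [-0.002, 0.001, -1.0]]
ft_force: [-1.1, 1.3, 7.1]
grip_width: 0.0061
gripper_force: 114.7
time_s: 22.75
position: [0.4914, -0.2567, 0.0157]
tool_rot: [[-0.063, 0.998, 0.002], [0.998, 0.063, -0.001], [-0.001, 0.001, -1.0]]
ft_force: [-1.3, 1.8, 8.5]
grip_width: 0.0064
gripper_force: 114.7
time_s: 23.55
position: [0.4909, -0.2563, 0.0943]
tool_rot: [[-0.062, 0.998, 0.0], [0.998, 0.062, -0.0], [-0.0, 0.0, -1.0]]
ft_force: [0.3, -0.2, -1.7]
grip_width: 0.0064
gripper_force: 114.1
move tool [ 0.1782 -0.0048  0.0013] yaw now 3.6 turn -82.4 tilt [ 0.0002 -0.0002]
```

```bash
echo '[[[0.0445, -0.0012, 0, 0, 0.004], [0.0445, -0.0012, 0, 0, 0.004], [0.0445, -0.0012, 0, 0, 0.004], [0.0445, -0.0012, 0, 0, 0.004], [0, 0, 0, 0, 0.004]]]' | python3 nudge.py
echo '[[[0, 0, 0, -8.2, 0.004], [0, 0, 0, -8.2, 0.004], [0, 0, 0, -8.2, 0.004], [0, 0, 0, -8.2, 0.004], [0, 0, 0, -8.2, 0.004], [0, 0, 0, -8.2, 0.004], [0, 0, 0, -8.2, 0.004], [0, 0, 0, -8.2, 0.004], [0, 0, 0, -8.2, 0.004], [0, 0, 0, -8.2, 0.004]]]' | python3 nudge.py
echo '[[[0, 0, 0, -0.4, 0.004], [0, 0, 0, 0, 0.004], [0, 0, 0, 0, 0.004]]]' | python3 nudge.py
python3 -c "
from h import *
go(.4750,-.0787,.067,86)"
```

```text
time_s: 24.05
position: [0.4731, -0.0743, 0.0932]
tool_rot: [[-0.067, 0.998, -0.004], [0.998, 0.067, 0.003], [0.003, -0.004, -1.0]]
ft_force: [-0.5, -1.4, -1.5]
grip_width: 0.0065
gripper_force: 114.1
time_s: 25.05
position: [0.4747, -0.0792, 0.0933]
tool_rot: [[-0.997, 0.071, -0.002], [0.071, 0.997, 0.001], [0.002, 0.001, -1.0]]
ft_force: [-0.3, 0.2, -1.9]
grip_width: 0.0065
gripper_force: 113.7
time_s: 25.35
position: [0.475, -0.0791, 0.094]
tool_rot: [[-0.997, 0.073, -0.001], [0.073, 0.997, 0.0], [0.001, 0.0, -1.0]]
ft_force: [-0.4, -0.5, -1.4]
grip_width: 0.0064
gripper_force: 113.7
move tool [-0.      0.0004  0.027 ] yaw now 85.8 turn -0.2 tilt [-0.0006  0.0002]
```

```bash
echo '[[[0, 0.0004, 0.012, 0, 0.004], [0, 0, 0.01, 0, 0.004], [0, 0, 0.0045, 0, 0.004], [0, 0, 0, 0, 0.004]]]' | python3 nudge.py
echo '[[[0, 0, 0.002, 0, 0.004], [0, 0, 0.002, 0, 0.004], [0, 0, 0.002, 0, 0.004], [0, 0, 0.002, 0, 0.004], [0, 0, 0.002, 0, 0.004], [0, 0, 0.002, 0, 0.004], [0, 0, 0, 0, 0.004]]]' | python3 nudge.py
echo '[[[0, 0, 0.002, 0, 0.004], [0, 0, 0, 0, 0.004]]]' | python3 nudge.py
echo '[[[0, 0, 0.002, 0, 0.004], [0, 0, 0, 0, 0.004]]]' | python3 nudge.py
```

```text
time_s: 25.75
position: [0.4749, -0.0786, 0.0672]
tool_rot: [[-0.997, 0.071, -0.001], [0.071, 0.997, 0.0], [0.001, 0.0, -1.0]]
ft_force: [0.4, -1.1, -2.3]
grip_width: 0.0064
gripper_force: 113.8
time_s: 26.45
position: [0.4753, -0.0788, 0.0557]
tool_rot: [[-0.998, 0.07, 0.0], [0.07, 0.998, -0.0], [-0.0, -0.0, -1.0]]
ft_force: [1.3, -1.5, -1.7]
grip_width: 0.0064
gripper_force: 114.0
time_s: 26.65
position: [0.4754, -0.0788, 0.0554]
tool_rot: [[-0.998, 0.07, 0.001], [0.07, 0.998, -0.001], [-0.001, -0.001, -1.0]]
ft_force: [-4.9, 0.1, 19.9]
grip_width: 0.0064
gripper_force: 116.8
time_s: 26.85
position: [0.4755, -0.0789, 0.0551]
tool_rot: [[-0.998, 0.07, 0.003], [0.07, 0.998, -0.002], [-0.003, -0.002, -1.0]]
ft_force: [-11.6, 2.0, 43.6]
grip_width: 0.0065
gripper_force: 119.4
```

```bash
echo '[[[0, 0, -0.004, 0, 0.004], [0, 0, 0, 0, 0.03], [0, 0, 0, 0, 0.03], [0, 0, 0, 0, 0.03], [0, 0, -0.01, 0, 0.03], [0, 0, -0.025, 0, 0.03], [0, 0, -0.03, 0, 0.03]]]' | python3 nudge.py
echo '[[[-0.0335, -0.0262, 0, 0, 0.03], [-0.0335, -0.0262, 0, 0, 0.03], [-0.0335, -0.0262, 0, 0, 0.03], [-0.0335, -0.0262, 0, 0, 0.03], [-0.0335, -0.0262, 0, 0, 0.03], [-0.0335, -0.0262, 0, 0, 0.03], [0, 0, 0, 0, 0.03]]]' | python3 nudge.py
echo '[[[0, 0, 0, 8.1, 0.03], [0, 0, 0, 8.1, 0.03], [0, 0, 0, 8.1, 0.03], [0, 0, 0, 8.1, 0.03], [0, 0, 0, 8.1, 0.03], [0, 0, 0, 8.1, 0.03], [0, 0, 0, 8.1, 0.03], [0, 0, 0, 8.1, 0.03], [0, 0, 0, 8.1, 0.03], [0, 0, 0, 8.1, 0.03]]]' | python3 nudge.py
echo '[[[0, 0, 0, 0, 0.03], [0, 0, 0, 0, 0.03]]]' | python3 nudge.py
python3 - <<'E'
from h import *
go(.6646,-.2493,.0145,4.9)
T=dict(np.load("top.npz"));print(plane(T,[[383,128],[387,143],[417,130]],.0).round(3))
for n,(x0,y0,x1,y1) in(("top",(220,80,520,310)),):
    d=env.get_image(n);cv2.imwrite(f"pics/{n}4.png",cv2.resize(d["pixels"][y0:y1,x0:x1,::-1],None,fx=2.5,fy=2.5))
E
```

```text
time_s: 27.55
position: [0.4747, -0.0784, 0.1215]
tool_rot: [[-0.998, 0.07, -0.002], [0.07, 0.998, 0.001], [0.002, 0.001, -1.0]]
ft_force: [0.2, -0.1, 0.5]
grip_width: 0.0297
gripper_force: 0.0
time_s: 28.25
position: [0.6667, -0.2529, 0.12]
tool_rot: [[-0.997, 0.072, 0.001], [0.072, 0.997, -0.001], [-0.001, -0.001, -1.0]]
ft_force: [-0.7, 0.1, -0.5]
grip_width: 0.0294
gripper_force: 0.0
time_s: 29.25
position: [0.6642, -0.249, 0.1214]
tool_rot: [[-0.081, 0.997, -0.0], [0.997, 0.081, 0.0], [0.0, -0.0, -1.0]]
ft_force: [-1.2, 0.5, 0.2]
grip_width: 0.0301
gripper_force: 0.0
time_s: 29.45
position: [0.6644, -0.2492, 0.1212]
tool_rot: [[-0.091, 0.996, -0.0], [0.996, 0.091, 0.0], [0.0, -0.0, -1.0]]
ft_force: [0.3, 0.7, -0.6]
grip_width: 0.0298
gripper_force: 0.0
move tool [-1.000e-04  2.000e-04  1.067e-01] yaw now 5.2 turn 0.3 tilt [-0.0001  0.0001]
[[ 0.761 -0.161  0.   ]
 [ 0.725 -0.169  0.   ]
 [ 0.755 -0.238  0.   ]]
```

View pics/top4.png

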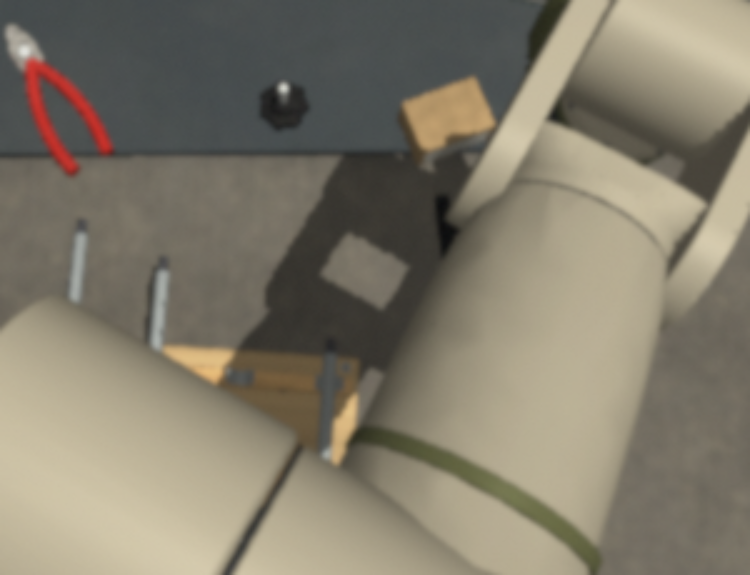

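Carton, knob and cutters stand untouched, with the carton's near corner at x=0.725 and clear of the fingers. Key d is in the right slot. Now key c.

```bash
echo '[[[0, 0, 0.04, 0.3, 0.03], [0, 0, 0.03, 0, 0.03], [0, 0, 0.02, 0, 0.03], [0, 0, 0.011, 0, 0.03], [0, 0, 0.0055, 0, 0.03], [0, 0, 0, 0, 0.03], [0, 0, 0, 0, 0.004], [0, 0, 0, 0, 0.004], [0, 0, 0, 0, 0.004], [0, 0, 0, 0, 0.004]]]' | python3 nudge.py 120
echo '[[[0, 0, 0, 0, 0.004], [0, 0, 0, 0, 0.004]]]' | python3 nudge.py
echo '[[[0, 0, -0.005, 0, 0.004], [0, 0, -0.005, 0, 0.004], [0, 0, -0.01, 0, 0.004], [0, 0, -0.02, 0, 0.004], [0, 0, -0.02, 0, 0.004], [0, 0, -0.02, 0, 0.004], [0, 0, 0, 0, 0.004], [0, 0, 0, 0, 0.004]]]' | python3 nudge.py
python3 -c "
from h import *
go(.4801,-.0049,.093,86)"
```

```text
time_s: 30.5
position: [0.6652, -0.2498, 0.0161]
tool_rot: [[-0.082, 0.997, 0.002], [0.997, 0.082, -0.001], [-0.002, 0.002, -1.0]]
ft_force: [-1.9, 0.9, 7.0]
grip_width: 0.0061
gripper_force: 112.4
time_s: 30.7
position: [0.6652, -0.2498, 0.0162]
tool_rot: [[-0.082, 0.997, 0.002], [0.997, 0.082, -0.001], [-0.002, 0.002, -1.0]]
ft_force: [-1.1, 2.4, 5.6]
grip_width: 0.0062
gripper_force: 112.4
time_s: 31.5
position: [0.6645, -0.2494, 0.0942]
tool_rot: [[-0.082, 0.997, 0.0], [0.997, 0.082, -0.0], [-0.0, 0.0, -1.0]]
ft_force: [-1.0, -0.7, -2.6]
grip_width: 0.0065
gripper_force: 112.0
move tool [ 0.2588 -0.1638  0.0012] yaw now 4.7 turn -81.3 tilt [ 0. -0.]
```

```bash
echo '[[[0.037, -0.0234, 0, 0, 0.004], [0.037, -0.0234, 0, 0, 0.004], [0.037, -0.0234, 0, 0, 0.004], [0.037, -0.0234, 0, 0, 0.004], [0.037, -0.0234, 0, 0, 0.004], [0.037, -0.0234, 0, 0, 0.004], [0.037, -0.0234, 0, 0, 0.004], [0, 0, 0, 0, 0.004]]]' | python3 nudge.py
echo '[[[0, 0, 0, -8.1, 0.004], [0, 0, 0, -8.1, 0.004], [0, 0, 0, -8.1, 0.004], [0, 0, 0, -8.1, 0.004], [0, 0, 0, -8.1, 0.004], [0, 0, 0, -8.1, 0.004], [0, 0, 0, -8.1, 0.004], [0, 0, 0, -8.1, 0.004], [0, 0, 0, -8.1, 0.004], [0, 0, 0, -8.1, 0.004]]]' | python3 nudge.py
echo '[[[0, 0, 0, -0.4, 0.004], [0, 0, 0, 0, 0.004], [0, 0, 0, 0, 0.004]]]' | python3 nudge.py
python3 -c "
from h import *
go(.4801,-.0049,.067,86)"
```

```text
time_s: 32.3
position: [0.4759, -0.001, 0.0933]
tool_rot: [[-0.085, 0.996, -0.006], [0.996, 0.085, 0.002], [0.003, -0.006, -1.0]]
ft_force: [0.5, -1.0, -1.9]
grip_width: 0.0065
gripper_force: 112.0
time_s: 33.3
position: [0.48, -0.005, 0.0935]
tool_rot: [[-0.998, 0.07, -0.002], [0.07, 0.998, 0.0], [0.002, 0.0, -1.0]]
ft_force: [-0.7, 0.3, -2.1]
grip_width: 0.0065
gripper_force: 111.7
time_s: 33.6
position: [0.4802, -0.0048, 0.094]
tool_rot: [[-0.997, 0.071, -0.001], [0.071, 0.997, 0.0], [0.001, 0.0, -1.0]]
ft_force: [-0.7, -0.1, -2.8]
grip_width: 0.006
gripper_force: 111.7
move tool [ 0.     -0.0001  0.027 ] yaw now 85.9 turn -0.1 tilt [-0.0005  0.0001]
```

```bash
echo '[[[0, 0, 0.012, 0, 0.004], [0, 0, 0.01, 0, 0.004], [0, 0, 0.004, 0, 0.004], [0, 0, 0, 0, 0.004]]]' | python3 nudge.py
echo '[[[0, 0, 0.002, 0, 0.004], [0, 0, 0.002, 0, 0.004], [0, 0, 0.002, 0, 0.004], [0, 0, 0.002, 0, 0.004], [0, 0, 0.002, 0, 0.004], [0, 0, 0.002, 0, 0.004], [0, 0, 0, 0, 0.004]]]' | python3 nudge.py
echo '[[[0, 0, 0.002, 0, 0.004], [0, 0, 0, 0, 0.004]]]' | python3 nudge.py
echo '[[[0, 0, 0.002, 0, 0.004], [0, 0, 0, 0, 0.004]]]' | python3 nudge.py
```

```text
time_s: 34.0
position: [0.48, -0.0047, 0.0678]
tool_rot: [[-0.998, 0.069, -0.001], [0.069, 0.998, 0.0], [0.001, 0.0, -1.0]]
ft_force: [0.1, -0.0, -1.6]
grip_width: 0.0065
gripper_force: 111.8
time_s: 34.7
position: [0.4803, -0.0049, 0.0561]
tool_rot: [[-0.998, 0.068, 0.0], [0.068, 0.998, -0.0], [-0.0, -0.0, -1.0]]
ft_force: [1.0, -1.6, -3.4]
grip_width: 0.0064
gripper_force: 111.9
time_s: 34.9
position: [0.4804, -0.0049, 0.0558]
tool_rot: [[-0.998, 0.068, 0.001], [0.068, 0.998, -0.001], [-0.001, -0.001, -1.0]]
ft_force: [-4.4, -1.9, 18.7]
grip_width: 0.0064
gripper_force: 114.5
time_s: 35.1
position: [0.4805, -0.005, 0.0555]
tool_rot: [[-0.998, 0.068, 0.003], [0.068, 0.998, -0.001], [-0.003, -0.001, -1.0]]
ft_force: [-12.0, -0.2, 42.3]
grip_width: 0.006
gripper_force: 117.1
```

Key c is home too. Release, retreat to the start side and check.

```bash
echo '[[[0, 0, -0.004, 0, 0.004], [0, 0, 0, 0, 0.03], [0, 0, 0, 0, 0.03], [0, 0, 0, 0, 0.03], [0, 0, -0.01, 0, 0.03], [0, 0, -0.025, 0, 0.03], [0, 0, -0.04, 0, 0.03], [0, 0, -0.04, 0, 0.03], [0, 0, -0.04, 0, 0.03], [0, 0, -0.03, 0, 0.03]]]' | python3 nudge.py
echo '[[[0.0266, 0.0387, 0, 0, 0.03], [0.0266, 0.0387, 0, 0, 0.03], [0.0266, 0.0387, 0, 0, 0.03], [0.0266, 0.0387, 0, 0, 0.03], [0.0266, 0.0387, 0, 0, 0.03], [0.0266, 0.0387, 0, 0, 0.03], [0.0266, 0.0387, 0, 0, 0.03], [0.0266, 0.0387, 0, 0, 0.03], [0.0266, 0.0387, 0, 0, 0.03], [0.0266, 0.0387, 0, 0, 0.03]]]' | python3 nudge.py
echo '[[[0.0266, 0.0387, 0, 0, 0.03], [0.0266, 0.0387, 0, 0, 0.03], [0, 0, 0, 0, 0.03], [0, 0, 0, 0, 0.03]]]' | python3 nudge.py
python3 - <<'E'
from h import *
I=[]
for n,(x0,y0,x1,y1) in(("scene",(180,120,380,295)),("top",(220,80,420,300))):
    d=env.get_image(n);cv2.imwrite(f"pics/{n}5.png",cv2.resize(d["pixels"][y0:y1,x0:x1,::-1],None,fx=(3.4 if n=="scene" else 2.7),fy=(3.4 if n=="scene" else 2.7),interpolation=cv2.INTER_CUBIC));I.append(d)
    # expected pixels of crossbar centre and tip, at home
    C=np.array([.4827,.032,0]);X=np.array([.9976,-.0698,0]);Y=np.array([.0698,.9976,0])
    for y,L in((.111,.23),(.037,.2),(-.037,.17),(-.111,.14)):
        for z in(.046,.056):
            print(n,y,z,"bar,tip px in crop",((proj(d,[C+Y*y-.058*X+[0,0,z],C+Y*y+(L-.058)*X+[0,0,z]])-[x0,y0])*(3.4 if n=="scene" else 2.7)).round().tolist())
E
```

```text
time_s: 36.1
position: [0.4802, -0.0047, 0.2445]
tool_rot: [[-0.998, 0.068, 0.003], [0.068, 0.998, -0.001], [-0.003, -0.0, -1.0]]
ft_force: [0.6, 0.1, -0.4]
grip_width: 0.0301
gripper_force: 0.0
time_s: 37.1
position: [0.2397, 0.401, 0.2421]
tool_rot: [[-0.998, 0.068, 0.0], [0.068, 0.998, 0.0], [-0.0, 0.001, -1.0]]
ft_force: [1.3, -0.2, 0.9]
grip_width: 0.03
gripper_force: 0.0
time_s: 37.5
position: [0.1928, 0.4806, 0.2415]
tool_rot: [[-0.998, 0.066, -0.0], [0.066, 0.998, -0.0], [0.0, -0.0, -1.0]]
ft_force: [-0.1, -0.2, -0.5]
grip_width: 0.0298
gripper_force: 0.0
scene 0.111 0.046 bar,tip px in crop [[69.0, 265.0], [359.0, 125.0]]
scene 0.111 0.056 bar,tip px in crop [[66.0, 254.0], [359.0, 114.0]]
scene 0.037 0.046 bar,tip px in crop [[127.0, 332.0], [387.0, 199.0]]
scene 0.037 0.056 bar,tip px in crop [[124.0, 321.0], [387.0, 188.0]]
scene -0.037 0.046 bar,tip px in crop [[189.0, 404.0], [418.0, 280.0]]
scene -0.037 0.056 bar,tip px in crop [[187.0, 393.0], [418.0, 269.0]]
scene -0.111 0.046 bar,tip px in crop [[258.0, 483.0], [453.0, 370.0]]
scene -0.111 0.056 bar,tip px in crop [[256.0, 473.0], [453.0, 359.0]]
top 0.111 0.046 bar,tip px in crop [[56.0, 521.0], [87.0, 231.0]]
top 0.111 0.056 bar,tip px in crop [[53.0, 521.0], [84.0, 228.0]]
top 0.037 0.046 bar,tip px in crop [[151.0, 528.0], [174.0, 273.0]]
top 0.037 0.056 bar,tip px in crop [[149.0, 528.0], [173.0, 270.0]]
top -0.037 0.046 bar,tip px in crop [[247.0, 535.0], [264.0, 316.0]]
top -0.037 0.056 bar,tip px in crop [[246.0, 536.0], [263.0, 314.0]]
top -0.111 0.046 bar,tip px in crop [[344.0, 543.0], [355.0, 360.0]]
top -0.111 0.056 bar,tip px in crop [[345.0, 543.0], [356.0, 359.0]]
```

View pics/scene5.png

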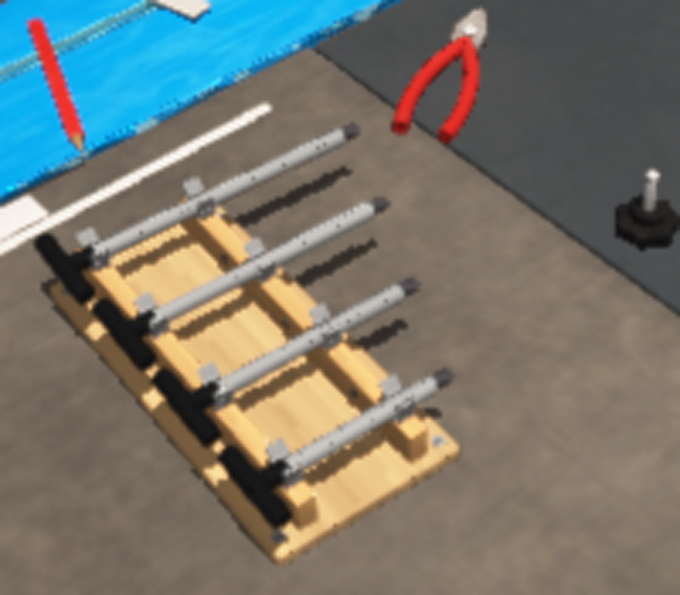

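View pics/top5.png

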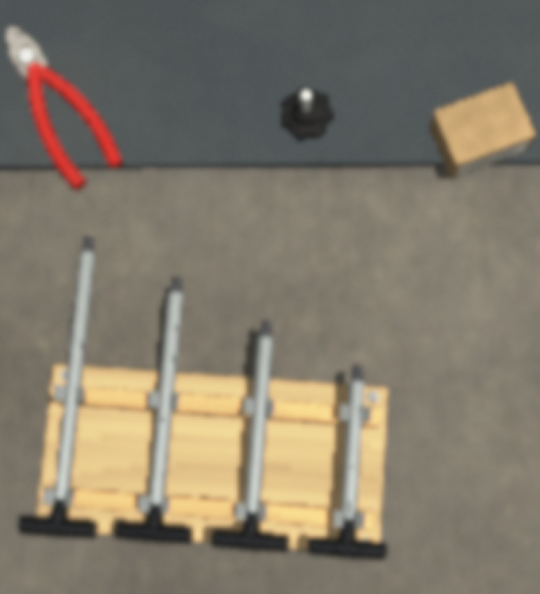

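All four keys lie parallel in order of length. Their crossbars, at (63,268), (123,332), (185,406) and (255,487) in the scene crop, match the predicted home height rather than the unpressed height. The jaw tips stand above the shanks, and the bystanders are unmoved.

```bash
python3 -c "
from rig import env
print(env.close_job())"
```

```text
the job is handed in; nothing more can be done
None
```

All four keys are pressed fully home in the rack, longest at the left to shortest at the right with crossbars just in front of the front rail; the carton, star knob and side cutters were not touched, and the job was handed in at about 38 s.

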